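# Latch the equipment case

### The arm

A 6-joint arm with a two-finger parallel gripper is mounted at the origin on the work surface. World frame = base frame: x ahead of the robot, y to its left, z up, the work surface at z = 0. Lengths are in mm, angles in rad, forces in N, time in s.
With the tool pointing down it reaches from about 275 to 825 mm from the base axis. Payload 4.9 kg.
Tool frame: the origin (TCP) lies at the very end of the fingers, on their centre line; the grasp point (between the pads) lies 19 mm behind it; z points along the fingers, y is the direction in which the jaws open and shut (so a half turn about z gives the same grasp; the last joint's range is limited). The gripper opens to 85 mm and grips with 20 to 120 N. Pads are 22 mm wide; open, the fingers measure 114 mm over their backs; the gripper's body (76 mm by 85 mm) begins 54 mm behind the grasp point. The pads swing forward as they close: fully open they stand 13 mm farther back than shut.
Start: joints at [1.121, 0.326, -0.193, 1.052, 0, 1.437], TCP at [170.812, 522.821, 231.281] pointing down, gripper open.
Joint ranges: [-2.65, 2.65], [-0.97, 1.79], [-1.3, 1.35], [-1.93, 2.1], [-1.47, 1.37], [-3.14, 3.14]. Speed limits (rad/s): [2.57, 2.57, 3.14, 3.14, 3.14, 3.14].

### API

Orientations are given as [roll, pitch, yaw] about the fixed x, y, z axes, in that order (R = Rz(yaw) Ry(pitch) Rx(roll)).
In Python, from bench import bot, solve_ik, imaging gives the robot as it stands. Calls block until the motion is done:
- bot.move_ptp(position, orientation): joint-space move of the TCP to a pose.
- bot.movel(position, rot=None, max_speed=150, threshold=None): straight line of the TCP; rot=None keeps the orientation; max_speed is the mean speed in mm/s. With threshold (N) it stops when the force on the tool has changed by that much, and returns True; else False.
- bot.move_j(angles): joint-space move.
- bot.grip(opening, effort=None): opening from 0.0 (shut) to 1.0 (fully open); effort is the grip in N (None keeps the last); returns when the fingers have stopped.
- bot.dwell(seconds).
- solve_ik(position, orientation): joint angles nearest the present ones, or None.
- bot.get_state(): the state.
- imaging.capture(name): name is "scene" or "top" or "wrist"; returns the picture (420x560x3 uint8, blue, green, red); there is no depth.
- imaging.camera_model(name): a dict with "K" (3x3 intrinsics, pixels), "position" and "rotation" of the camera in the world. Camera axes: x right, y up, looking along -z (the intrinsics and any distortion apply to the point x, -y, -z); pixel columns grow to the right and rows downward; lengths in mm; the calibration is good to about 2 mm. A picture is of the moment at which its call begins: read the wrist's pose just before it. camera_model takes no time and is no camera call; for the wrist camera it gives the pose at the moment of the call.
A pose or a line that the arm cannot do raises bot.IKError and nothing moves.
- bot.sign_off(): hands the job in, once; it reports no verdict.
The state is a dict: "t": time; "qpos": joint angles; "joint_velocities": joint speeds; "effort": joint torques, N m; "tcp_pos": TCP position; "orientation": TCP orientation; "contact_force": force on the tool from outside, world axes, zero at the start; "wrist_torque": the same for the moment, N m; "opening": opening from 0.0 (shut) to 1.0 (fully open).
Only numpy, scipy, OpenCV 4.12 (cv2) and the standard library are available. Lean on these libraries where they do the work, as an engineer would, in place of code of your own. Each camera call takes 0.05 s, during which the arm holds its last target. There are 200 camera calls.

### The job

The equipment case standing on the desk is ajar. Put the folding rule that lies on top of it flat into the open tray, hook the latch's wire loop over the keeper on the lid, and press the latch lever right down so that it holds the lid shut. Leave the bottle, the cup and the computer mouse where they are.

Things in the scene. Friction and masses are not known exactly. Their poses are not given: they have to be found in the camera images.
- case: Grey equipment case with aluminium edges, fixed, standing upright: 240 mm wide (its y), 200 mm thick (x), 150 mm high. Origin on the desk under the latch's pivot; z up, x from the case body across the seam to the lid. Flat top: x -105 to +97 mm, seam at +24. A carrying handle stands out 27 mm from the -x face at half height.
- latch_pivot (a point): Pivot of the latch lever, 14 mm above the case's flat top, in the middle of its width. Axes as the case's; y runs along the pivot pin. Two steel cheeks, 18 mm long in x, reach y = +-21 mm and 6 mm above this point.
- lever (a joint): Lever angle, rad: 0 upright; + leans back over the case body (-x); 1.571 flat, fully down (stop); -0.70 leans to the lid (stop). Steel plate 85 mm long from the pivot, 28 wide, 5 thick (10 at its round end). Stiff, stays where left: about 1.5 N at its end moves it; with the loop hooked, 0.4 to 1.2 rad takes 4 to 6 N, then it goes over centre and holds itself down.
- lever_tip (a point): Free end of the lever, 85 mm from the pivot, on its centre line. Its z axis points along the lever away from the pivot; its x axis is the side that faces up when the lever is flat.
- loop (a joint): Angle of the wire loop relative to the lever, rad: 0 along the lever, + tipped back to the case body (stop at 0.96), - tipped to the lid (free to -3.4). Swings freely and falls by its weight. At the start it rests thrown back on its stop; pushed forward past upright it falls to the lid. It falls clear beyond the keeper only if the lever leans to the lid (lever below about -0.25).
- loop_bar (a point): Middle of the loop's cross bar (wire centre). The loop is a U of 6 mm steel wire, 62 mm wide between wire centres, 78 mm from its hinge pin to the bar, the lever inside it. The pin is on the lever, 20 mm from the pivot and 0.14 rad back (-x) of the lever's line. y axis along the bar, z from the pin to the bar.
- keeper_seat (a point): Middle of the notch where the bar sits when hooked, of the steel keeper on the lid (the bar may lie up to 7 mm lower): 10 mm above the case top and 58 mm from the pivot (63 when ajar). Axes as the case's. The keeper is a hook 30 mm wide (y) with a sloping back to the latch; its lip ends 6 mm beyond (+x) and 8.5 mm above this point. The bar must drop beyond the lip; the lever draws it under.
- lid (a joint): Opening of the lid, rad, hinged at the bottom of the case: 0 shut, about 0.034 ajar by 5 mm at the top as at the start. A springy gasket pushes it open (about 25 N at the top when ajar, 40 N when shut), so only the latch keeps it shut.
- rule_center (a point): Centre (half-way up) of the closed wooden folding rule: a bar 160 mm long (its x axis), 32 wide (y), 16 thick (z), 60 to 130 g. It lies flat and loose on the case body's top, across the lever's way, roughly along the seam, partly under the thrown-back loop.
- rule: The folding rule; origin at the centre of its underside, axes as for its centre point.
- tray_in (a point): Centre of the inner floor (4 mm above the desk) of the open black tray, fixed on the desk to one side of the case: 220 mm long (its x axis) and 130 wide (y) outside, 30 high, walls 4 mm.
- bottle: Full drink bottle standing on the desk on the side of the case away from the tray, 66 mm across, 210 high; origin at the centre of its base. Bystander.
- cup: Dark brown cup on the desk in front of the case (robot's side), 70 mm across, 85 high; origin at the centre of its base. Bystander.
- mouse: White computer mouse on the desk in front of the case (robot's side), 95 x 58 x 33 mm; origin at the centre of its underside. Bystander.
There are look-alikes about, which are no part of the job. Of the things like the rule, leave any that is red or yellow; of the rest the larger one is meant.

How it is judged (in metres and radians):
On the way, in this order (a step that is already met when the one before it is completed fails the run):
1. the loop's bar is down behind the keeper, below its lip, with the lever not yet closed (x of loop_bar in the frame of keeper_seat between -0.004 and 0.035 m and z of loop_bar in the frame of keeper_seat below 0.004 m and value of joint lever below 1 rad), for 0.2 s.
2. the lever is pressed down and the hooked loop holds the lid shut (x of loop_bar in the frame of keeper_seat between -0.004 and 0.035 m and z of loop_bar in the frame of keeper_seat below 0.004 m and value of joint lever above 1.48 rad and value of joint lid below 0.012 rad), for 0.2 s.
At the end, for the whole second after the job is handed in: The loop's bar is under the keeper's lip (at most 4 mm short of its seat), the lever within 0.09 rad of flat, the lid shut (below 0.012 rad), and the rule at rest flat on the tray's floor, its centre within 40 mm lengthwise and 50 mm crosswise of the tray's centre (all of step 2 and x of rule_center in the frame of tray_in between -0.04 and 0.04 m and y of rule_center in the frame of tray_in between -0.05 and 0.05 m and z of rule_center in the frame of tray_in below 0.013 m and linear speed of rule below 0.02 m/s); the robot touches nothing.
It fails at once if the drink bottle is pushed more than 30 mm or knocked over (distance of bottle from where it was at the start of the episode above 0.03 m or angle between bottle's own z axis and vertical above 0.4 rad).
It fails at once if the cup is pushed more than 30 mm or knocked over (distance of cup from where it was at the start of the episode above 0.03 m or angle between cup's own z axis and vertical above 0.4 rad).
It fails at once if the computer mouse is pushed more than 30 mm or knocked over (distance of mouse from where it was at the start of the episode above 0.03 m or angle between mouse's own z axis and vertical above 0.4 rad).
It also fails if it takes over 62 s, if anything falls off the work surface, if the arm or the gripper's body presses on something with over 40 N, if the wrist force passes 120 N, or if a joint passes its speed limit or range.

## Working session

There is one attempt and no reset: what is moved stays moved. The work goes in short steps, each a Python script; the robot and the scene stay as the last script left them, time stands still between calls to the robot, and variables do not carry over. Pictures are saved under pics/ and viewed, about 8 in all and at most 12, crops included, and the job is handed in when it is done.

```bash
mkdir -p pics; ls; python3 - <<'E'
from bench import bot, solve_ik, imaging
import cv2, numpy as np
for n in("scene","top"):
    im=imaging.capture(n); cv2.imwrite(f"pics/{n}0.png",im)
    m=imaging.camera_model(n); print(n,{k:np.round(v,3).tolist() if not isinstance(v,str) else v for k,v in m.items()})
print(bot.get_state())
a=cv2.imread("pics/top0.png");cv2.imwrite("pics/top0b.png",cv2.resize(a,(800,600)))
a=cv2.imread("pics/scene0.png");cv2.imwrite("pics/scene0b.png",cv2.resize(a,(800,600)))
E
```

```text
pics
scene {'K': [[379.238, 0.0, 283.987], [0.0, 379.238, 207.693], [0.0, 0.0, 1.0]], 'position': [728.38, 448.303, 844.741], 'rotation': [0.688, -0.01, 2.61]}
top {'K': [[433.585, 0.0, 273.106], [0.0, 433.585, 207.157], [0.0, 0.0, 1.0]], 'position': [384.617, -18.595, 1172.411], 'rotation': [0.066, 0.001, -1.598]}
{'t': 0.1, 'qpos': array([ 1.12081027e+00,  3.26855680e-01, -1.93485540e-01,  1.05203756e+00,
        4.28891873e-05,  1.43661131e+00]), 'joint_velocities': array([-0.00047937, -0.00131741,  0.00255251, -0.00097422,  0.00066881,
       -0.00085995]), 'effort': array([ 1.46093222e-03, -4.44239223e+01,  2.63038194e+01,  7.94881635e-03,
       -1.03466136e-04,  1.26675579e-05]), 'tcp_pos': array([170.55200995, 522.32569372, 230.58720347]), 'orientation': array([-3.14003016e+00, -2.54208762e-04,  2.82579138e+00]), 'contact_force': array([-0.16957626,  0.56419613, -0.37569938]), 'wrist_torque': array([ 0.00641644, -0.02361712, -0.02339266]), 'opening': 1.0012042449146923}
```

View pics/top0b.png

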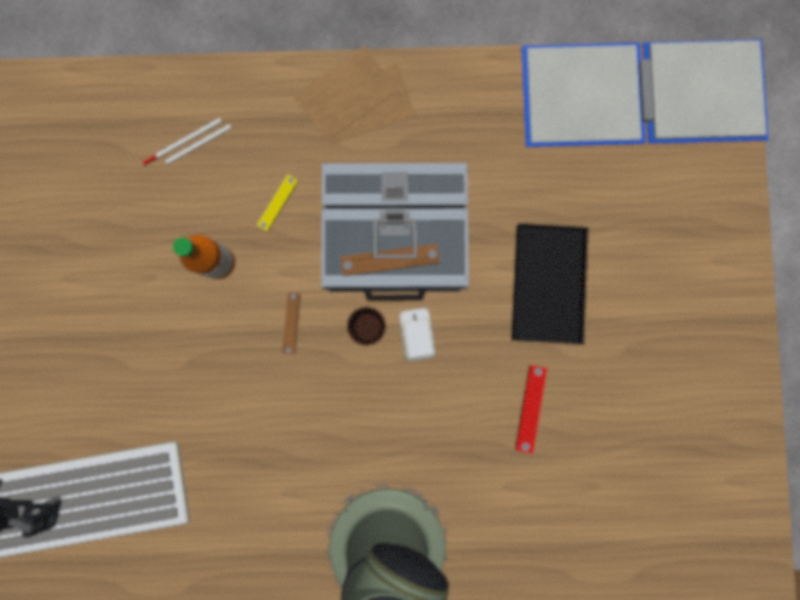

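View pics/scene0b.png

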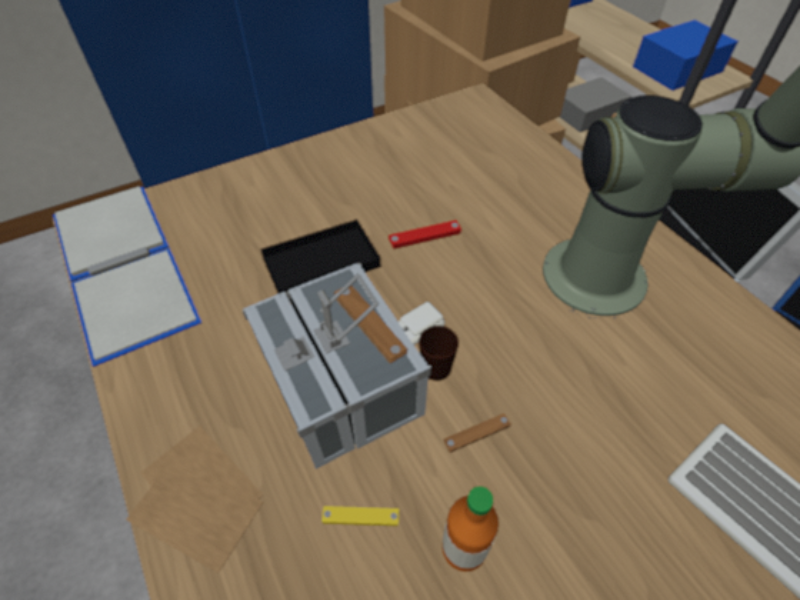

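Rule-like things in the top view: red (530,408), yellow (278,203), a small brown one (291,322), and a large brown one on the case (390,260). I choose the brown one on the case. The case's lid is on the far side (+x), the tray is to its right at (550,284), and the bottle is on the left. Next I measure and take a close look.

```bash
cat > h.py <<'E'
from bench import bot, solve_ik, imaging
import cv2, numpy as np
from scipy.spatial.transform import Rotation as R
def pack(n):
    m=imaging.camera_model(n); r=np.array(m["rotation"])
    return dict(K=np.array(m["K"]),p=np.array(m["position"]),R=r if r.shape==(3,3) else R.from_euler("xyz",r).as_matrix(),d=m.get("distortion"))
def ray(c,uv):
    d=np.linalg.inv(c["K"])@[uv[0],uv[1],1]; d=c["R"]@[d[0],-d[1],-d[2]]; return c["p"],d/np.linalg.norm(d)
def plane(c,uv,z):
    p,d=ray(c,uv); return p+d*(z-p[2])/d[2]
def proj(c,X):
    v=c["R"].T@(np.array(X)-c["p"]); v=np.array([v[0],-v[1],-v[2]]); u=c["K"]@v; return u[:2]/u[2]
def tri(c1,a,c2,b):
    p,d=ray(c1,a);q,e=ray(c2,b)
    s=np.linalg.lstsq(np.c_[d,-e],q-p,rcond=None)[0]; A=p+s[0]*d;B=q+s[1]*e
    return (A+B)/2,np.linalg.norm(A-B)
E
python3 - <<'E'
from h import *
np.set_printoptions(precision=1,suppress=True)
t=pack("top");s=pack("scene");print(imaging.camera_model("top").keys(),t["d"])
k=.7
print("base",proj(t,[0,0,0])/k,proj(s,[0,0,0])/k)
for n,uv,z in [("lidL",(322,164),150),("lidR",(467,164),150),("bL",(322,288),150),("bR",(468,287),150),("piv",(395,216),165),("keep",(395,186),160),("r1",(347,264),166),("r2",(433,253),166),("t1",(517,225),30),("t2",(588,228),30),("t3",(583,343),30),("t4",(513,340),30),("cup",(366,326),85),("mouse",(417,334),25),("bottlecap",(182,246),210)]:
    print(n,plane(t,np.array(uv)*k,z))
E
```

```text
dict_keys(['K', 'position', 'rotation']) None
base [386.4 545.9] [592.8 275.1]
lidL [677.5  88.7 150. ]
lidR [ 670.7 -154.5  150. ]
bL [468.8  92.9 150. ]
bR [ 463.8 -148.8  150. ]
piv [582.9 -31.1 165. ]
keep [634.2 -32.5 160. ]
r1 [505.7  49.6 166. ]
r2 [519.9 -91.5 166. ]
t1 [ 586.3 -259.4   30. ]
t2 [ 577.1 -391.2   30. ]
t3 [ 364.  -371.7   30. ]
t4 [ 373.1 -243.3   30. ]
cup [405.2  24.2  85. ]
mouse [388.9 -67.3  25. ]
bottlecap [535.8 304.3 210. ]
```

```bash
python3 - <<'E'
from h import *
np.set_printoptions(precision=1,suppress=True)
bot.movel([170.8,522.8,400],max_speed=300)
bot.move_ptp([470,-30,400],[np.pi,0,np.pi/2])
c=pack("wrist");im=imaging.capture("wrist")
print(c["p"],c["R"],bot.get_state()["t"],bot.get_state()["qpos"]);np.save("w1.npy",c,allow_pickle=True)
cv2.imwrite("pics/w1.png",im);cv2.imwrite("pics/w1b.png",cv2.resize(im,(800,600),interpolation=cv2.INTER_CUBIC))
E
```

```text
[470.7  37.7 542.4] [[ 1.  -0.   0. ]
 [ 0.   1.   0.3]
 [-0.  -0.3  1. ]] 3.1 [-0.2  0.1 -0.   1.4  0.   1.4]
```

View pics/w1b.png

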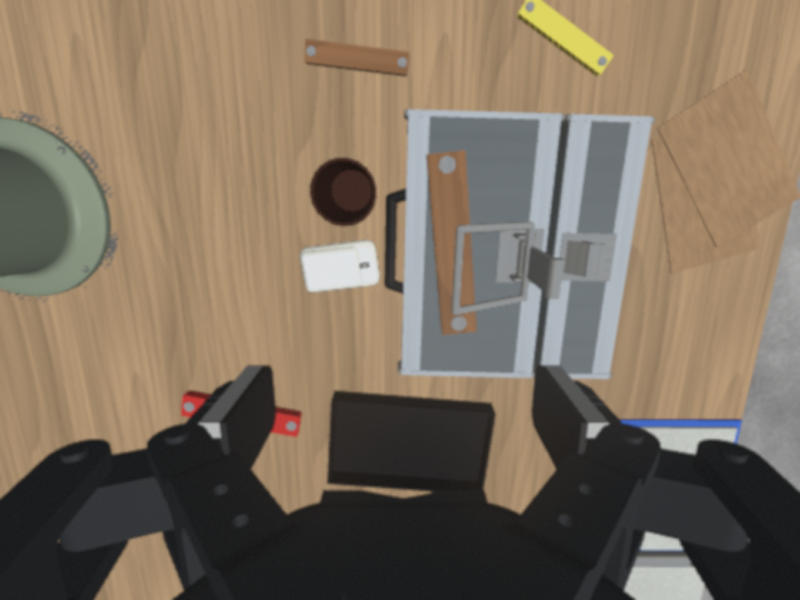

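The close crop shows the brown rule at (452,243), with the loop's legs above it and its bar at (460,268). The keeper is at (590,257) and the lever stands at about (545,272). Red, yellow and the small brown rule lie off the case.

```bash
python3 - <<'E'
from h import *
np.set_printoptions(precision=1,suppress=True)
c=np.load("w1.npy",allow_pickle=True).item();t=pack("top");k=.7
for n,uv,z in [("lid+",(651,118),150),("lid-",(610,376),150),("b+",(409,110),150),("b-",(402,374),150),("riv+",(447,164),166),("riv-",(459,323),166),("c1",(428,155),166),("c2",(464,151),166),("c3",(476,331),166),("c4",(443,333),166),("keepfar+",(616,234),160),("keepfar-",(611,282),160),("levtip a",(530,291),246),("levtip b",(558,297),246),("tr1",(334,393),30),("tr2",(494,404),30),("cup",(343,190),85),("barA",(459,228),229),("barB",(455,312),229)]:
    print(n,plane(c,np.array(uv)*k,z), proj(t,plane(c,np.array(uv)*k,z))/k)
print(tri(c,np.array((459,228))*k,t,np.array((374,256))*k),tri(c,np.array((455,312))*k,t,np.array((416,256))*k))
for uv in [(545,250),(535,270),(545,294)]:print(uv,plane(c,np.array(uv)*k,246),plane(c,np.array(uv)*k,164))
im=cv2.imread("pics/top0.png")[100:220,210:345];s=cv2.imread("pics/scene0.png")[170:340,160:310];w=cv2.imread("pics/w1.png")[140:230,270:440]
f=lambda a:cv2.resize(a,(400,int(400*a.shape[0]/a.shape[1])),interpolation=cv2.INTER_CUBIC)[:450]
A,B=f(w),f(s);o=np.zeros((450,800,3),np.uint8);o[:A.shape[0],:400]=A;o[:B.shape[0],400:]=B
cv2.imwrite("pics/crop.png",o)
E
```

```text
lid+ [679.9  87.3 150. ] [322.8 162.5]
lid- [ 675.8 -150.7  150. ] [464.7 161.1]
b+ [475.4  93.5 150. ] [321.6 284. ]
b- [ 469.5 -148.7  150. ] [467.9 283.6]
riv+ [507.   49.6 166. ] [347.  263.2]
riv- [521.9 -90.  166. ] [432.  251.8]
c1 [491.1  56.7 166. ] [342.8 273. ]
c2 [520.8  59.9 166. ] [340.5 255. ]
c3 [537.9 -97.8 166. ] [436.5 242. ]
c4 [507.5 -99.8 166. ] [438.3 260.4]
keepfar+ [658.3  -9.1 160. ] [380.5 172. ]
keepfar- [659.5 -52.6 160. ] [406.7 170.6]
levtip a [560.5 -38.9 246. ] [401.  220.1]
levtip b [580.8 -43.3 246. ] [403.5 206.8]
tr1 [ 380. -233.   30.] [507.3 336.4]
tr2 [ 590.6 -248.9   30. ] [511.3 222.9]
cup [408.7  26.5  85. ] [364.6 324. ]
barA [510.8   3.6 229. ] [374. 255.]
barB [510.  -59.8 229. ] [415.4 254.4]
(array([510. ,   3.6, 229.2]), np.float64(1.5203561261159653)) (array([509.2, -60.9, 225.2]), np.float64(2.452738339966116))
(545, 250) [568.6  -9.6 246. ] [595.6 -22.7 164. ]
(535, 270) [562.8 -23.7 246. ] [588.3 -40.7 164. ]
(545, 294) [571.3 -41.1 246. ] [599.2 -62.9 164. ]
```

View pics/crop.png

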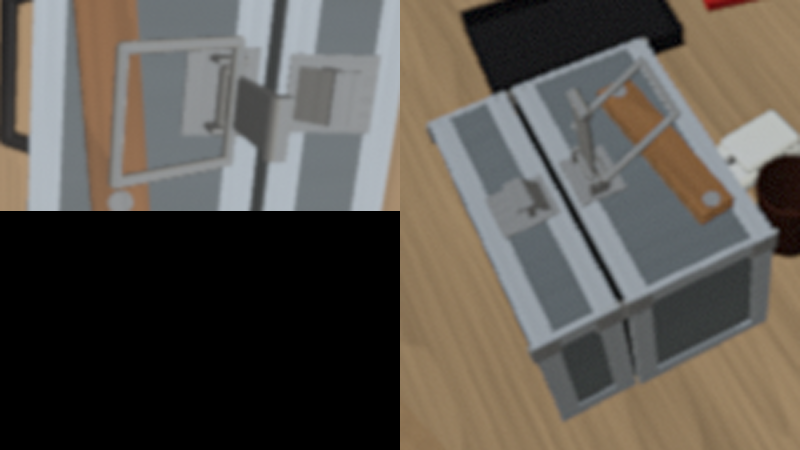

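```bash
python3 - <<'E'
from h import *
np.set_printoptions(precision=1,suppress=True)
D=[np.pi,0,np.pi]
st=lambda n:print(n,bot.get_state()["tcp_pos"],bot.get_state()["contact_force"],round(bot.get_state()["t"],2))
bot.grip(0)
bot.move_ptp([545,-29,320],D); bot.movel([545,-29,215],max_speed=200); st("in")
print(bot.movel([613,-29.5,215],max_speed=60,threshold=12)); st("push")
p=bot.get_state()["tcp_pos"]
bot.movel([p[0]-6,-29.5,215],max_speed=100)
bot.movel([p[0]-6,-29.5,330],max_speed=200)
bot.movel([530,-29.5,300],max_speed=250)
c=pack("wrist");im=imaging.capture("wrist");np.save("w2.npy",c,allow_pickle=True);cv2.imwrite("pics/w2s.png",imaging.capture("scene"));cv2.imwrite("pics/w2.png",im);st("end")
A=cv2.resize(im,(400,300));s=cv2.imread("pics/w2s.png")[140:310,140:340]
B=cv2.resize(s,(400,340),interpolation=cv2.INTER_CUBIC);o=np.zeros((340,800,3),np.uint8);o[:300,:400]=A;o[:,400:]=B
cv2.imwrite("pics/m2.png",o)
E
```

```text
in [545.5 -29.1 216. ] [0.3 0.  0.9] 5.92
True
push [607.8 -29.4 214.5] [-2.1 -0.2  5.4] 6.92
end [530.6 -29.6 299.6] [-0.3  0.3  0.5] 8.46
```

View pics/m2.png

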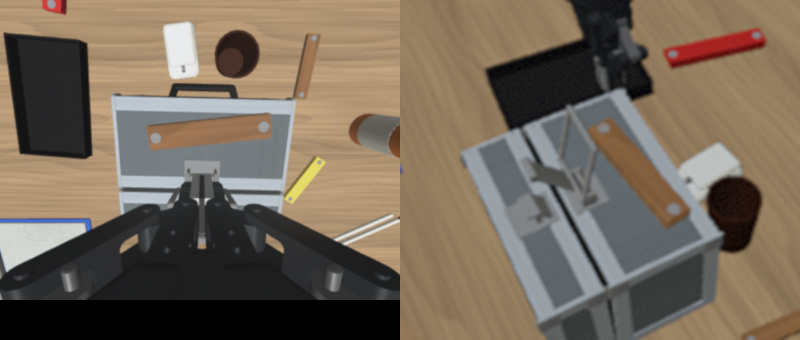

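Lever leans to the lid (tip about (528,165) in the right crop) and the loop stands just short of upright with its bar near (575,125). Next I flip the loop.

```bash
python3 - <<'E'
from h import *
np.set_printoptions(precision=1,suppress=True)
st=lambda n:print(n,bot.get_state()["tcp_pos"],bot.get_state()["contact_force"],round(bot.get_state()["t"],2))
bot.movel([530,-29.5,246],max_speed=150)
print(bot.movel([594,-30,246],max_speed=80,threshold=12)); st("push")
bot.movel([575,-30,290],max_speed=150)
bot.move_ptp([514.5,-20.2,260],[np.pi,0,1.677])
cv2.imwrite("pics/w3s.png",imaging.capture("scene"));st("end")
s=cv2.imread("pics/w3s.png")[140:310,140:340]
cv2.imwrite("pics/m3.png",cv2.resize(s,(600,510),interpolation=cv2.INTER_CUBIC))
E
```

```text
False
push [593.6 -30.  246. ] [-0.2  0.5 -0.2] 9.92
end [514.6 -20.2 259.7] [0.4 0.6 0.6] 11.75
```

View pics/m3.png

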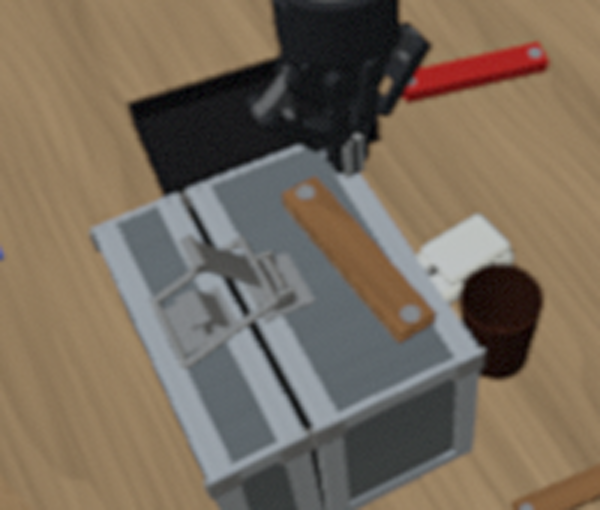

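Loop lies around and beyond the keeper (bar about (170,335) in the crop) and the lever still leans to the lid. Now the rule, gripped at its centre.

```bash
python3 - <<'E'
from h import *
np.set_printoptions(precision=1,suppress=True)
st=lambda n:print(n,bot.get_state()["tcp_pos"],bot.get_state()["contact_force"],round(bot.get_state()["opening"],2),round(bot.get_state()["t"],2))
bot.grip(0.6,50)
print(bot.movel([514.5,-20.2,151.5],max_speed=120,threshold=8)); st("down")
bot.grip(0,50); st("grip")
bot.movel([514.5,-20.2,240],max_speed=150); st("up")
bot.move_ptp([475,-319,140],[np.pi,0,3.067])
bot.movel([475,-319,40],max_speed=150)
print(bot.movel([475,-319,5],max_speed=60,threshold=6)); st("placed")
bot.grip(0.6); bot.movel([475,-319,150],max_speed=200)
cv2.imwrite("pics/w4s.png",imaging.capture("scene"));cv2.imwrite("pics/w4t.png",imaging.capture("top"));st("end")
t=cv2.imread("pics/w4t.png")[90:260,200:430];s=cv2.imread("pics/w4s.png")[120:310,140:340]
o=np.zeros((450,800,3),np.uint8);A=cv2.resize(t,(400,296));B=cv2.resize(s,(400,380));o[:296,:400]=A;o[:380,400:]=B
cv2.imwrite("pics/m4.png",o)
E
```

```text
False
down [515.1 -20.3 152.1] [ 0.7 -0.4  0.1] 0.6 13.35
grip [515.3 -20.4 152.5] [-0.2  0.3  4.7] 0.36 13.66
up [513.9 -20.1 239. ] [-0.5 -1.1 -1.9] 0.36 14.4
True
placed [ 474.4 -318.5    6.1] [-0.   0.3  3.4] 0.36 17.45
end [ 474.1 -318.2  148.3] [ 0.7  0.  -0.2] 0.6 18.75
```

View pics/m4.png

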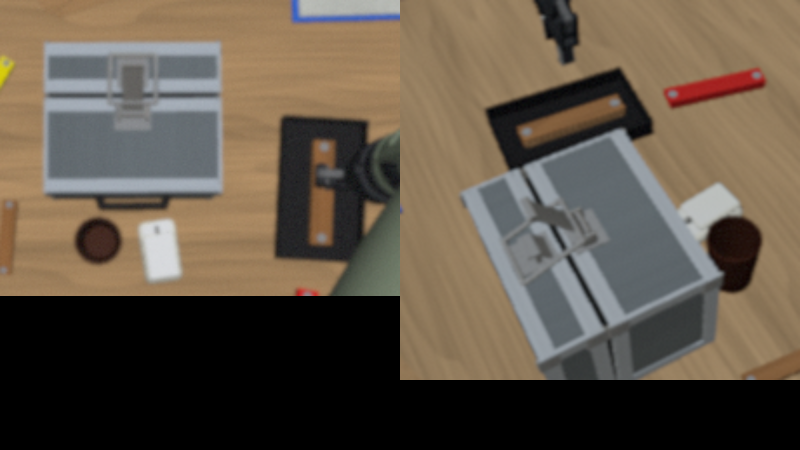

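Rule lies in the middle of the tray (left crop (322,192)), with the loop still around the keeper. Now I raise the lever from the lid side.

```bash
cat >> h.py <<'E'
def arc(th,r=70,extra=0):
    return np.array([577-r*np.sin(th)+3*np.cos(th)+11, -29.5-.02*(-r*np.sin(th)), 164+r*np.cos(th)+3*np.sin(th)-extra])
E
python3 - <<'E'
from h import *
np.set_printoptions(precision=1,suppress=True)
D=[np.pi,0,np.pi]
st=lambda n:print(n,bot.get_state()["tcp_pos"],bot.get_state()["contact_force"],round(bot.get_state()["t"],2))
bot.movel([475,-319,300],max_speed=300); bot.grip(0)
bot.move_ptp([662,-31,300],D); bot.movel([662,-31,217],max_speed=150); st("in")
for th in np.arange(-.7,.36,.15):
    bot.movel(arc(th),max_speed=70)
    st(round(th,2))
cv2.imwrite("pics/w5s.png",imaging.capture("scene"))
s=cv2.imread("pics/w5s.png")[130:300,140:340]
cv2.imwrite("pics/m5.png",cv2.resize(s,(600,510),interpolation=cv2.INTER_CUBIC))
E
```

```text
in [662.4 -31.7 218. ] [ 0.2 -1.7  0.1] 21.93
-0.7 [636.9 -30.5 217.3] [ 4.5 -0.1  3.7] 22.46
-0.55 [626.5 -30.2 221.7] [ 0.9 -0.2 -0.1] 22.76
-0.4 [617.1 -30.  226.8] [-0.2 -0.3 -0.2] 23.06
-0.25 [607.6 -29.8 231.3] [-0.5  0.1  1.7] 23.36
-0.1 [597.6 -29.6 233.5] [-0.2 -0.2  0.6] 23.66
0.05 [587.2 -29.4 234.1] [ 0.2 -0.1 -0. ] 23.96
0.2 [576.8 -29.2 233.2] [-0.5  0.  -0. ] 24.26
0.35 [566.7 -29.  230.7] [-0.  -0.3 -0.1] 24.56
```

View pics/m5.png

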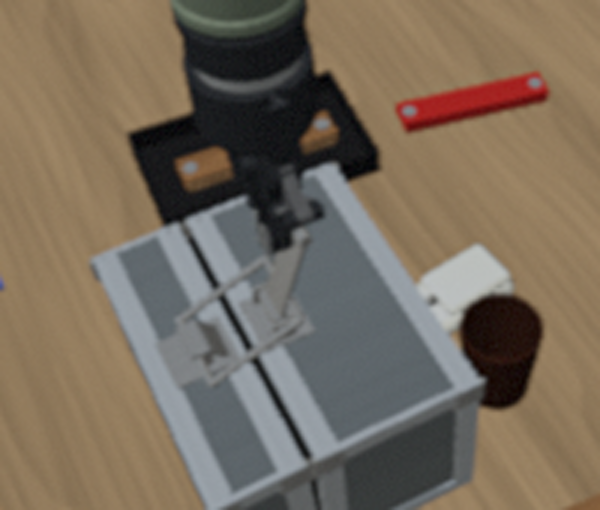

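Lever is now slightly past upright at (285,275), and the loop's bar, from (180,320) to (212,378), is hooked at the keeper. I press it down.

```bash
python3 - <<'E'
from h import *
np.set_printoptions(precision=1,suppress=True)
st=lambda n:print(n,bot.get_state()["tcp_pos"],bot.get_state()["contact_force"],round(bot.get_state()["t"],2))
for th in np.arange(.5,1.56,.15):
    bot.movel(arc(th),max_speed=60); st(round(th,2))
p=arc(1.57)
print(bot.movel([p[0],p[1],155],max_speed=40,threshold=30)); st("press"); bot.dwell(.3)
bot.movel([p[0],p[1],280],max_speed=200)
bot.move_ptp([380,-30,330],[np.pi,0,np.pi/2])
c=pack("wrist");im=imaging.capture("wrist");np.save("w6.npy",c,allow_pickle=True);cv2.imwrite("pics/w6.png",im);cv2.imwrite("pics/w6s.png",imaging.capture("scene"));st("end")
s=cv2.imread("pics/w6s.png")[130:300,140:340]
o=np.zeros((400,800,3),np.uint8);A=cv2.resize(im,(400,300));B=cv2.resize(s,(400,340),interpolation=cv2.INTER_CUBIC);o[:300,:400]=A;o[:340,400:]=B
cv2.imwrite("pics/m6.png",o)
E
```

```text
0.5 [558.2 -28.9 227.4] [ 5.  -0.   0.4] 24.93
0.65 [548.3 -28.7 221.9] [3.9 0.5 3.1] 25.26
0.8 [539.5 -28.5 214.6] [ 2.4 -0.5  1.5] 25.58
0.95 [532.  -28.3 206.7] [ 1.6 -1.2  0.9] 25.91
1.1 [525.9 -28.1 197.9] [-0.4  0.  -0. ] 26.23
1.25 [521.6 -28.1 188.2] [-0.3  0.4 -0.6] 26.56
1.4 [518.9 -28.  178.2] [ 0.6 -0.7  0.1] 26.88
1.55 [517.6 -28.  167.9] [ 0.2 -0.7 -0.9] 27.21
True
press [518.7 -28.2 166.3] [-3.1  1.  11.8] 27.45
end [380.1 -30.  329.6] [0.  0.3 0.2] 29.92
```

View pics/m6.png

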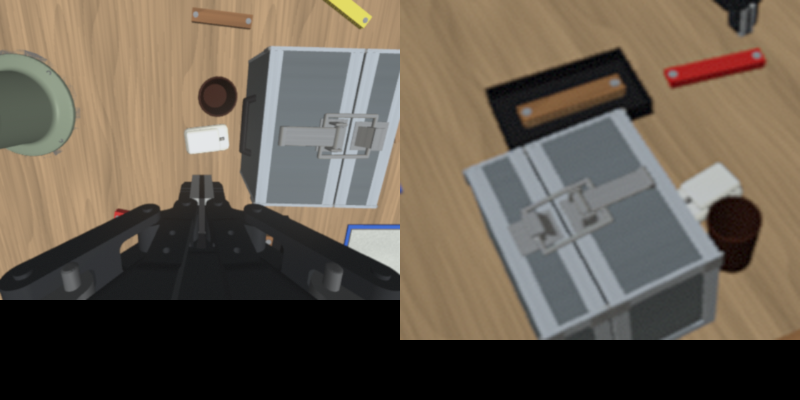

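```bash
python3 - <<'E'
from h import *
bot.move_ptp([580,-130,290],[np.pi,0,np.pi/2])
c=pack("wrist");im=imaging.capture("wrist");np.save("w7.npy",c,allow_pickle=True);cv2.imwrite("pics/w7.png",im);cv2.imwrite("pics/w7t.png",imaging.capture("top"))
print(bot.get_state()["t"])
f=lambda n:cv2.resize(cv2.imread(n)[105:210,215:340],(300,252),interpolation=cv2.INTER_CUBIC)
o=np.zeros((520,800,3),np.uint8);o[:252,500:]=f("pics/top0.png");o[260:512,500:]=f("pics/w7t.png")
o[:375,:500]=cv2.resize(im,(500,375))
cv2.imwrite("pics/m7.png",o)
E
```

```text
30.925
```

View pics/m7.png

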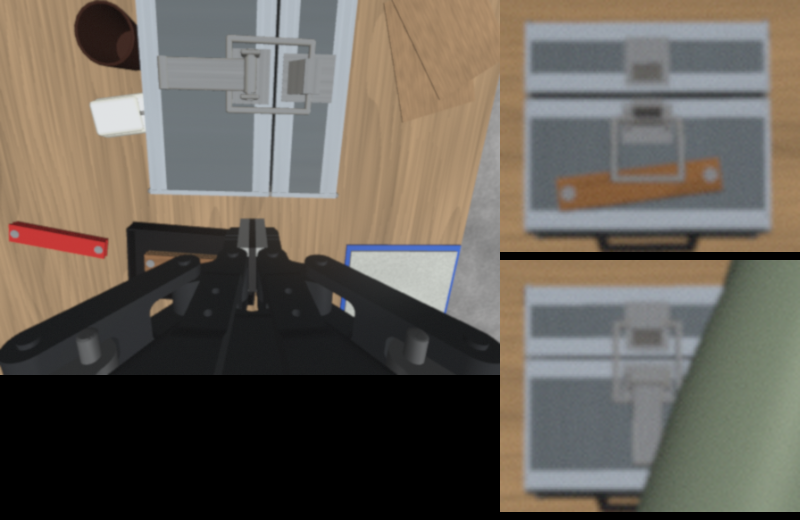

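```bash
python3 -c "
from bench import bot
print(bot.get_state()['contact_force'],bot.get_state()['t']);bot.sign_off()"
```

```text
[-0.09056427 -0.32784339  0.04473318] 30.925
the job is handed in; nothing more can be done
```

The job is handed in at about 31 s of the 62 s allowed; no verdict was reported.

**What I did:** I leaned the lever onto the lid and flipped the loop over the keeper. I then gripped the brown rule at its centre and set it in the tray. Last, I swung the lever back and pressed it down to its stop.

**Last checks:**
- **Rule:** the pictures show it lying flat in the middle of the tray.
- **Latch:** the lever is flat. About 5 N was needed at 0.5 rad, falling to none by 1.1 rad, so it went over centre. The keeper overlaps the bar in the close view.
- **Lid:** the seam is visibly narrower than at the start. I judged this by eye and did not measure the lid angle.
- **Bystanders:** the cup and the mouse look unmoved. The bottle was not in the last pictures, but the arm did not go near it at working height.
- **Robot:** it was clear of everything, with tool force near zero.

No check failed or disagreed.

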